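# Clamp the nest plate with the flip-lever bolt

### The arm

A 7-joint arm with a two-finger parallel gripper is mounted at the origin on the work surface. World frame = base frame: x ahead of the robot, y to its left, z up, the work surface at z = 0. Lengths are in m, angles in degrees, forces in N, time in s.
With the tool pointing down it reaches from about 0.4 to 0.875 m from the base axis. Payload 6.5 kg.
Tool frame: the origin (TCP) lies at the very end of the fingers, on their centre line; the grasp point (between the pads) lies 19 mm behind it; y points along the fingers, z is the direction in which the jaws open and shut, and the axes are right-handed (so a half turn about y gives the same grasp; the last joint's range is limited). The gripper opens to 88 mm and grips with 3 to 60 N. Pads are 18 mm wide; open, the fingers measure 123 mm over their backs; the gripper's body (75 mm by 187 mm) begins 45 mm behind the grasp point.
Start: joints at [-75.012, 30.733, -0.252, 88.115, 0.149, 61.152, -4.079], TCP at [0.209, 0.615, 0.239] pointing down, gripper open.
Joint ranges: [-154.64, 154.64], [-21.42, 123.67], [-72.66, 72.17], [13.99, 137.28], [-74.86, 254.86], [10.95, 109.41], [-158.01, 158.01]. Speed limits (degrees/s): [136.94, 136.94, 180, 180, 180, 180, 180].

### API

Orientations are given as [roll, pitch, yaw] about the fixed x, y, z axes, in that order (R = Rz(yaw) Ry(pitch) Rx(roll)).
In Python, from rig import * gives the robot as it stands. The module is installed in compiled form; this text tells all that it offers.
- The arm moves only by the tool carry_out, never from a script. Its argument "increments" is a list of rows, each a list of 7 numbers: the shift along the tool's x, y, z in units of 120 mm (1.0 is 120 mm), then the turn, a rotation vector about the tool's x, y, z in units of 90 degrees (1.0 is 90 degrees), then the closure, from -1 (fully open) to 1 (shut), so that 0 is half open. In form: [[tx, ty, tz, rx, ry, rz, gripper], ...]. A call has 1 to 20 rows; each row shifts and turns the commanded pose from where the row before left it, along the tool's axes as they then stand; what a row does not reach is not made up. A row lasts 1/10 s, in which the tool goes at most 50 mm and 8.59 degrees, less where a joint would pass 70% of its speed; a pose out of reach is approached as far as the arm can. A call with a number of a shift or a turn outside -1 to 1 is refused whole. A call with a gripper value outside its range is refused whole. The fingers move at their own pace and stop on an object; "force" is the grip in N (left out, the last holds). Time passes only in rows, so rows that do not move let the fingers close. It gives the time, the measured TCP pose, the force and the opening at its end, in the units of the state.
- state(): the state, without advancing time (a new reading comes with each control period).
- read_camera(name): name is "side" or "top"; returns (picture, depth): 420x560x3 uint8, blue, green, red; 420x560 float32, m along the optical axis (not along the pixel's ray), 0 where there is no reading.
- get_calibration(name): a dict with "fov_y" (degrees; the focal length in pixels is half the picture's height over the tangent of half this angle, whatever the lens; pixels are square), "cx", "cy" (the principal point, pixels), "origin" and "attitude" of the camera in the world. Camera axes: x right, y down, z forward; pixel columns grow to the right and rows downward; lengths in m; the calibration is good to about 2 mm. A picture is of the moment at which its call begins. get_calibration takes no time and is no camera call.
- finish_job(): hands the job in, once; it reports no verdict.
The state is a dict: "time_s": time; "q": joint angles; "joint_vel": joint speeds; "joint_efforts": joint torques, N m; "position": TCP position; "tool_rot": TCP orientation; "contact_force": force on the tool from outside, world axes, zero at the start; "ft_torque": the same for the moment, N m; "gripper_width": finger opening in m.
Only numpy, scipy, OpenCV 4.12 (cv2) and the standard library are available. Lean on these libraries where they do the work, as an engineer would, in place of code of your own. Each camera call takes 0.05 s, during which the arm holds its last target.

### The job

The clamp nearest the robot on the dispensing fixture is still loose: its bolt is partly unscrewed and its lever stands raised. Keeping the lever raised, swing it round like a crank, clockwise seen from above, until the bolt is snug against its stop; then fold the lever down fully flat and let go. Leave the jar, the cup and the tweezers where they are.

Things in the scene. Friction and masses are not known exactly. Their poses are not given: they have to be found in the camera images.
- fixture: Flat aluminium bed, 360 x 260 x 16 mm, fixed on the bench, with a grey nest plate (its top 30 mm above the bench). Origin: on the bench, on the loose bolt's vertical axis. Its x axis points across the plate to a second, like clamp 249 mm away, already tight, lever flat: nothing to do there. Bed: x -65 to 295, y -130 to 130 mm. All on it is under 75 mm high but the raised lever.
- pivot (a point): Centre of the lever's hinge pin in the fork of the loose bolt's head, on the bolt's vertical axis; 63 mm above the bench when fully unscrewed, 58 mm when snug. Collar and fork lie within 18 mm of the axis, their tops 9 mm above this point.
- lever_end (a point): Middle of the free end of the loose lever, 95 mm from the pivot along it. The lever is a straight dark steel bar 10 mm thick, 12 mm wide, widening to an 18 mm wide paddle over its last 34 mm. The horizontal direction from the pivot to here is the lever's. When snug it points along the fixture's +y; flat and snug, its top is 63 mm above the bench.
- bolt (a joint): Turn of the loose bolt, rad: 0 fully unscrewed, 5.5 snug (a hard stop). Grows as the lever goes clockwise seen from above; starts between 0 and 2.0. It sinks 6 mm a turn, and the steel strap under its head with it. Friction about 0.1 N m (some 2 N at the lever); stays where it is left.
- lever (a joint): Elevation of the loose lever above level, rad: 0 folded flat (closed, a hard stop), 1.0 as far up as it goes. Starts between 0.6 and 0.8. Stiff hinge, about 0.25 N m (some 4 N pressed down near the end); stays where it is left.
- jar_mid (a point): Bystander: centre of a small clear jar with a black cap, 34 mm across and 40 mm tall, standing loose on the nest plate.
- cup: Bystander: steel cup, 64 mm across and 45 mm tall, on the bench to the robot's left. Origin at the centre of its underside.
- tweezers: Bystander: steel tweezers, about 125 mm long, 6 mm thick, lying on the bench to the robot's right. Origin near the middle, on the bench.

How it is judged (in metres and radians):
On the way, in this order (a step that is already met when the one before it is completed fails the run):
1. the bolt is screwed in until snug with its lever still raised (value of joint bolt above 5.3 rad and value of joint lever above 0.4 rad), for 0.2 s.
2. the lever is folded flat with the bolt still snug (value of joint bolt above 5.3 rad and value of joint lever below 0.1 rad), for 0.2 s.
At the end, for the whole second after the job is handed in: The bolt is snug (turned to within 0.2 rad of its stop at 5.5), the lever is flat (within 0.10 rad of level), both at rest, and jar, cup and tweezers are within 30 mm of where they began (all of step 2 and velocity of joint bolt between -0.05 and 0.05 rad/s and velocity of joint lever between -0.05 and 0.05 rad/s and distance of each of jar_mid, cup, tweezers from where it was at the start of the episode below 0.03 m); the robot touches nothing.
It fails at once if the jar, cup or tweezers were moved by more than 30 mm (distance of any of jar_mid, cup, tweezers from where it was at the start of the episode above 0.03 m).
It also fails if it takes over 58 s, if anything falls off the work surface, if the arm or the gripper's body presses on something with over 40 N, if the wrist force passes 120 N, or if a joint passes its speed limit or range.

## Working session

There is one attempt and no reset: what is moved stays moved. The work goes in short steps, Python scripts to look and compute and a tool call to move; the robot and the scene stay as the last step left them, time stands still between calls to the robot, and variables do not carry over. Pictures are saved under pics/ and viewed, and the job is handed in when it is done.

Besides the shell and the picture viewer there is one more tool, called after "Emit:" in YAML: its name, and indented under it one key for each argument. carry_out: Moves the arm, as the interface text tells. Its arguments: {"type":"object","properties":{"increments":{"type":"array"},"force":{"type":"number"}},"required":["increments"]}

```bash
mkdir -p pics; python3 - <<'E'
from rig import *
import cv2,numpy as np
print(state())
for n in("side","top"):
    p,d=read_camera(n); print(n,get_calibration(n))
    cv2.imwrite(f"pics/{n}0.png",p); np.save(f"{n}0.npy",d)
E
```

```text
{'time_s': 0.0, 'q': array([-75.0118446 ,  30.77786424,  -0.256307  ,  88.16797822,
         0.14918305,  61.15066202,  -4.07815741]), 'joint_vel': array([-0.04769726, -0.12212096,  0.02574189,  0.02531641, -0.0285175 ,
        0.1563997 , -0.02519594]), 'joint_efforts': array([ 3.03676979e-04, -5.70999420e+01,  9.90922898e-01, -2.51588112e+01,
       -5.61956177e-02,  1.82375405e-02,  1.46120201e-04]), 'position': array([0.20907612, 0.61483593, 0.23785309]), 'tool_rot': array([-9.00959691e+01, -6.23318344e-03, -1.87738972e+01]), 'contact_force': array([ 0.00288043, -0.29431851, -0.01386425]), 'ft_torque': array([-0.06678022, -0.03158607,  0.04731282]), 'gripper_width': 0.08847317143744492}
side {'fov_y': 45.64826908653437, 'cx': 274.154603982965, 'cy': 215.27203617478986, 'origin': array([-0.10795941, -0.89325385,  0.6787796 ]), 'attitude': array([-119.65033056,   -0.87464315,  -36.72441261])}
top {'fov_y': 44.59788844432605, 'cx': 281.8859310902381, 'cy': 219.16751575929933, 'origin': array([ 0.48519022, -0.0022297 ,  1.35833561]), 'attitude': array([-177.3182843 ,   -1.13583809,  -88.44107962])}
```

View pics/side0.png

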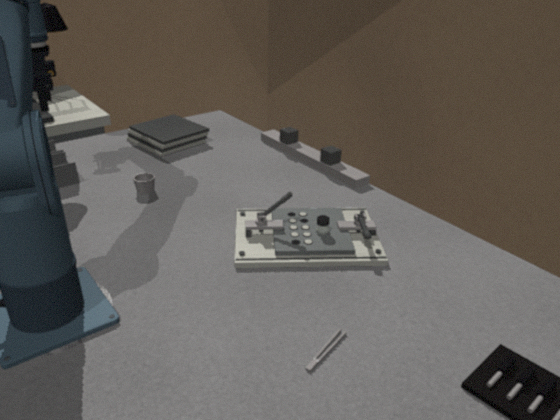

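View pics/top0.png

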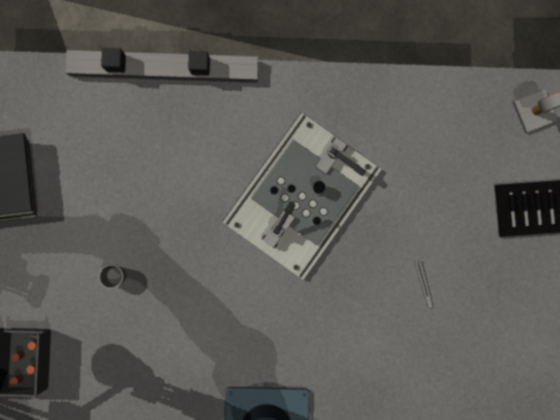

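```bash
cat > h.py <<'E'
import numpy as np,cv2
from scipy.spatial.transform import Rotation as R
from rig import *
def cam(n):
    c=get_calibration(n); f=210/np.tan(np.radians(c['fov_y']/2))
    return c['cx'],c['cy'],f,np.array(c['origin']),R.from_euler('xyz',c['attitude'],degrees=True).as_matrix()
def at_z(n,u,v,z):
    cx,cy,f,o,M=cam(n); r=M@np.array([(u-cx)/f,(v-cy)/f,1]); return o+r*(z-o[2])/r[2]
def at_d(n,u,v,d):
    cx,cy,f,o,M=cam(n); return o+M@np.array([(u-cx)/f,(v-cy)/f,1])*d
def proj(n,P):
    cx,cy,f,o,M=cam(n); p=(np.atleast_2d(P)-o)@M; return np.c_[p[:,0]/p[:,2]*f+cx,p[:,1]/p[:,2]*f+cy]
def crop(src,dst,x0,y0,w,h,k):
    p=cv2.imread(src)[y0:y0+h,x0:x0+w]; p=np.clip(p.astype(float)*1.3,0,255).astype('uint8')
    cv2.imwrite(dst,cv2.resize(p,None,fx=k,fy=k,interpolation=cv2.INTER_CUBIC))
E
python3 - <<'E'
from h import *
crop('pics/top0.png','pics/top0c.png',215,105,180,180,4)
d=crop('pics/side0.png','pics/side0c.png',225,180,170,100,4)
E
```

```text
(no output)
```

View pics/top0c.png

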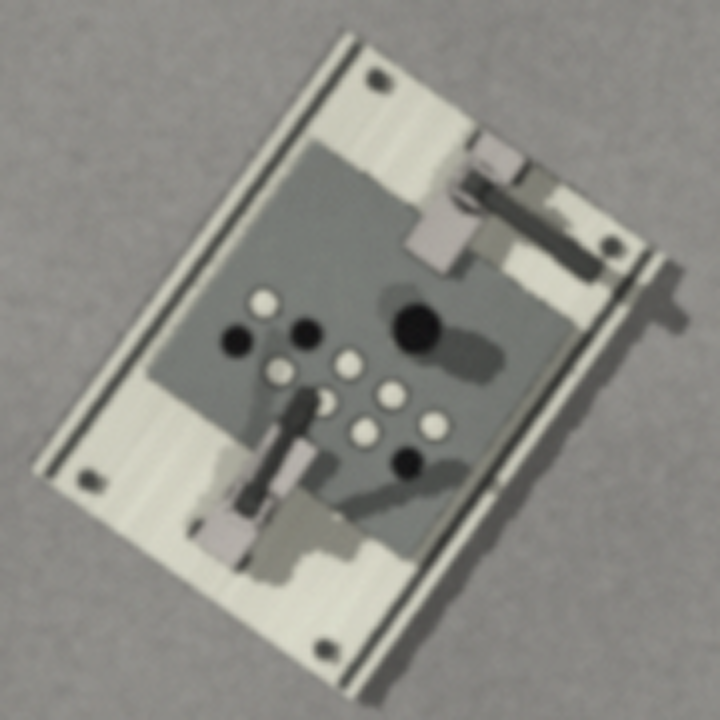

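View pics/side0c.png

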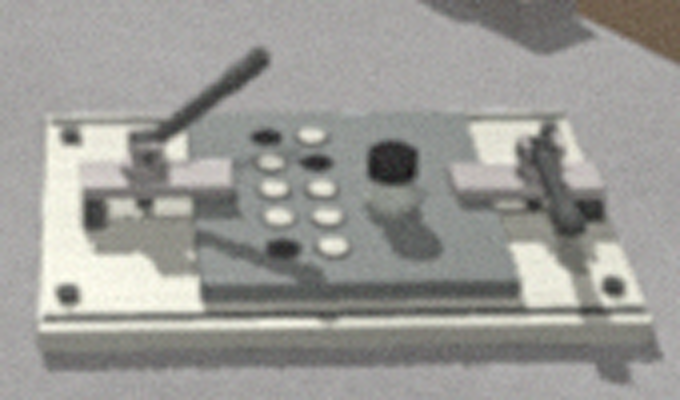

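```bash
python3 - <<'E'
from h import *
C=[at_z('top',215+(u+.5)/4-.5,105+(v+.5)/4-.5,.016)[:2] for u,v in[(38,470),(350,695),(665,255),(350,35)]]
NL,NR,FR,FL=C
print(np.round(C,4)); 
for a,b in((NL,NR),(NR,FR),(FR,FL),(FL,NL)): print(np.linalg.norm(a-b))
ctr=np.mean(C,0); ex=(FL-NL)+(FR-NR); yaw=np.arctan2(ex[1],ex[0]); ey=(FL-FR)+(NL-NR); print(np.degrees(yaw),np.degrees(np.arctan2(ey[1],ey[0]))-90)
# depth 
d=np.load('top0.npy')
for u,v in((248,500),(310,398),(475,188)):
    uu,vv=215+(u+.5)/4-.5,105+(v+.5)/4-.5
    w=d[int(vv)-1:int(vv)+3,int(uu)-1:int(uu)+3]; print(np.round(w,3)); print(at_d('top',uu,vv,np.median(w[w>0])), at_z('top',uu,vv,.068))
yaw=np.arctan2(ex[1],ex[0]);c,s=np.cos(yaw),np.sin(yaw)
o=ctr-115e-3*np.array([c,s]);print('origin',o)
d=np.load('side0.npy')
for u,v in((262,55),(150,140),(240,75),(190,112)):
    uu,vv=225+(u+.5)/4-.5,180+(v+.5)/4-.5
    w=d[int(vv)-1:int(vv)+3,int(uu)-1:int(uu)+3]; print(np.round(w,3)); print(at_d('side',uu,vv,np.min(w[w>0])))
E
```

```text
[[ 0.5368  0.1239]
 [ 0.3955 -0.0842]
 [ 0.6907 -0.2855]
 [ 0.8311 -0.0732]]
0.2515237801193599
0.35732029349254785
0.2545332010507276
0.3541978977255675
-34.03974997125352 -33.82792797992264
[[1.29  1.289 1.287 1.281]
 [1.287 1.286 1.287 1.283]
 [1.287 1.287 1.286 1.288]
 [1.286 1.285 1.287 1.285]]
[ 0.5194659  -0.01358723  0.07176738] [ 0.51956627 -0.01362049  0.068     ]
[[1.237 1.239 1.239 1.332]
 [1.237 1.237 1.243 1.241]
 [1.236 1.242 1.237 1.241]
 [1.238 0.    1.241 1.242]]
[ 0.58083195 -0.04891935  0.12301678] [ 0.5850915  -0.05099874  0.068     ]
[[1.306 1.304 1.304 1.306]
 [1.302 1.299 1.299 1.305]
 [1.302 1.3   1.303 1.309]
 [1.304 1.3   1.305 1.307]]
[ 0.72222701 -0.15261514  0.06648283] [ 0.72194863 -0.15243853  0.068     ]
origin [ 0.51821964 -0.01536496]
[[1.226 1.23  1.224 1.503]
 [1.223 1.22  1.223 1.502]
 [1.219 1.216 1.218 1.219]
 [1.221 1.216 1.214 1.216]]
[ 0.57665078 -0.05472175  0.12512254]
[[1.241 1.237 1.238 1.235]
 [1.238 1.231 1.235 1.233]
 [1.235 1.236 1.239 1.231]
 [1.231 1.232 1.23  1.23 ]]
[ 0.51537668 -0.02364081  0.07128835]
[[1.233 1.223 1.219 1.222]
 [1.223 1.219 1.218 1.218]
 [1.225 1.223 1.22  1.218]
 [1.221 1.22  1.219 1.219]]
[ 0.56454386 -0.04902046  0.11258934]
[[1.241 1.234 1.227 1.23 ]
 [1.229 1.23  1.228 1.229]
 [1.229 1.231 1.228 1.23 ]
 [1.229 1.231 1.232 1.232]]
[ 0.53871848 -0.03317558  0.08787848]
```

Emit:
carry_out:
  increments:
    - [0,0,0,0,-0.07,0,1]
    - [0,0,0,0,-0.07,0,1]
    - [0,0,0,0,-0.0686,0,1]
    - [0.178,0,-0.288,0,0,0,1]
    - [0.178,0,-0.288,0,0,0,1]
    - [0.178,0,-0.288,0,0,0,1]
    - [0.178,0,-0.288,0,0,0,1]
    - [0.178,0,-0.288,0,0,0,1]
    - [0.178,0,-0.288,0,0,0,1]
    - [0.178,0,-0.288,0,0,0,1]
    - [0.178,0,-0.288,0,0,0,1]
    - [0.178,0,-0.288,0,0,0,1]
    - [0.178,0,-0.288,0,0,0,1]
    - [0.178,0,-0.288,0,0,0,1]
    - [0.178,0,-0.288,0,0,0,1]
    - [0.178,0,-0.288,0,0,0,1]
    - [0.178,0,-0.288,0,0,0,1]
    - [0.178,0,-0.288,0,0,0,1]
  force: 20

```text
time_s: 1.9
position: [0.53, 0.0954, 0.2385]
tool_rot: [-90.0, 0.0, 0.0]
contact_force: [0.4, 0.7, -0.3]
gripper_width: 0.0005
```

Emit:
carry_out:
  increments:
    - [0.178,0,-0.287,0,0,0,1]
    - [0.178,0,-0.287,0,0,0,1]
    - [0.178,0,-0.287,0,0,0,1]
    - [0,0,0,0,0,0,1]
    - [0,0.25,0,0,0,0,1]
    - [0,0.25,0,0,0,0,1]
    - [0,0.25,0,0,0,0,1]
    - [0,0.25,0,0,0,0,1]
    - [0,0.15,0,0,0,0,1]
    - [0,0.13,0,0,0,0,1]
    - [0,0,0,0,0,0,1]
    - [0,0,0,0,0,0,1]

```text
time_s: 3.1
position: [0.5939, -0.0062, 0.0855]
tool_rot: [-90.0, -0.0, 0.0]
contact_force: [-0.1, -0.0, 0.2]
gripper_width: 0.0004
```

```bash
python3 - <<'E'
from h import *
s=state();print(s['time_s'],s['position'],s['contact_force'],s['q'])
for n in("side","top"):
    p,d=read_camera(n); cv2.imwrite(f"pics/{n}1.png",p)
crop('pics/side1.png','pics/side1c.png',225,150,170,130,4)
E
```

```text
3.1 [ 0.5938924  -0.006174    0.08549525] [-0.14512276 -0.04289984  0.24182747] [ -9.65031456  37.01726362   8.05509297 103.03167869  -7.47355235
  40.44939151  92.50030949]
```

View pics/side1c.png

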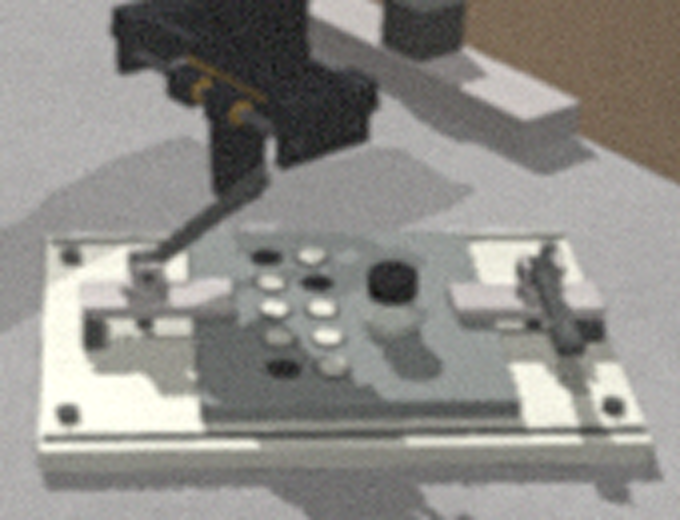

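View pics/top1.png

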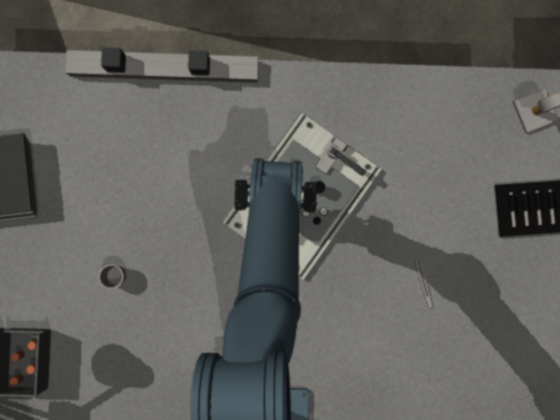

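```bash
cat > w.py <<'E'
from h import *
P=np.array([.5175,-.0145]); r=.062
def c(phi):
    a=np.radians(phi);u=np.array([np.cos(a),np.sin(a)]);n=np.array([-u[1],u[0]])
    return P+r*u+(.009+.009*abs(n[0])+.0175*abs(n[1]))*n
def rows(pos,phis):
    cur=np.array(pos[:2]);out=[]
    for f in phis:
        k=np.round((c(f)-cur)/.12,2); cur=cur+k*.12
        out.append([float(k[0]),0,float(k[1]),0,0,0,1])
    return out
E
python3 - <<'E'
from w import *
print(rows([.5939,-.0062],np.arange(-25,-70,-6)))
print(rows(c(-67),np.arange(-73,-193,-6)))
E
```

```text
[[-0.07, 0, -0.07, 0, 0, 0, 1], [-0.0, 0, -0.06, 0, 0, 0, 1], [-0.01, 0, -0.06, 0, 0, 0, 1], [-0.02, 0, -0.06, 0, 0, 0, 1], [-0.03, 0, -0.06, 0, 0, 0, 1], [-0.03, 0, -0.06, 0, 0, 0, 1], [-0.04, 0, -0.05, 0, 0, 0, 1], [-0.05, 0, -0.05, 0, 0, 0, 1]]
[[-0.05, 0, -0.04, 0, 0, 0, 1], [-0.07, 0, -0.04, 0, 0, 0, 1], [-0.06, 0, -0.02, 0, 0, 0, 1], [-0.06, 0, -0.02, 0, 0, 0, 1], [-0.04, 0, -0.02, 0, 0, 0, 1], [-0.05, 0, -0.01, 0, 0, 0, 1], [-0.04, 0, -0.0, 0, 0, 0, 1], [-0.05, 0, -0.01, 0, 0, 0, 1], [-0.05, 0, 0.0, 0, 0, 0, 1], [-0.05, 0, 0.01, 0, 0, 0, 1], [-0.05, 0, 0.01, 0, 0, 0, 1], [-0.05, 0, 0.02, 0, 0, 0, 1], [-0.05, 0, 0.03, 0, 0, 0, 1], [-0.05, 0, 0.03, 0, 0, 0, 1], [-0.05, 0, 0.04, 0, 0, 0, 1], [-0.04, 0, 0.04, 0, 0, 0, 1], [-0.04, 0, 0.05, 0, 0, 0, 1], [-0.03, 0, 0.06, 0, 0, 0, 1], [-0.03, 0, 0.05, 0, 0, 0, 1], [-0.02, 0, 0.05, 0, 0, 0, 1]]
```

Emit:
carry_out:
  increments:
    - [-0.07,0,-0.07,0,0,0,1]
    - [0,0,-0.06,0,0,0,1]
    - [-0.01,0,-0.06,0,0,0,1]
    - [-0.02,0,-0.06,0,0,0,1]
    - [-0.03,0,-0.06,0,0,0,1]
    - [-0.03,0,-0.06,0,0,0,1]
    - [-0.04,0,-0.05,0,0,0,1]
    - [-0.05,0,-0.05,0,0,0,1]
    - [0,0,0,0,0,0,1]

```text
time_s: 4.1
position: [0.5626, -0.0644, 0.0851]
tool_rot: [-90.0, 0.1, -0.1]
contact_force: [0.3, -0.3, 0.3]
gripper_width: 0.0005
```

```bash
python3 - <<'E'
from w import *
s=state();print(s['time_s'],s['position'],c(-67),s['contact_force'])
p,d=read_camera("side"); cv2.imwrite("pics/side2.png",p)
crop('pics/side2.png','pics/side2c.png',225,150,170,130,4)
E
```

```text
4.1 [ 0.5625568  -0.06436343  0.08508536] [ 0.56393006 -0.06214595] [ 0.28734879 -0.268082    0.32804766]
```

View pics/side2c.png

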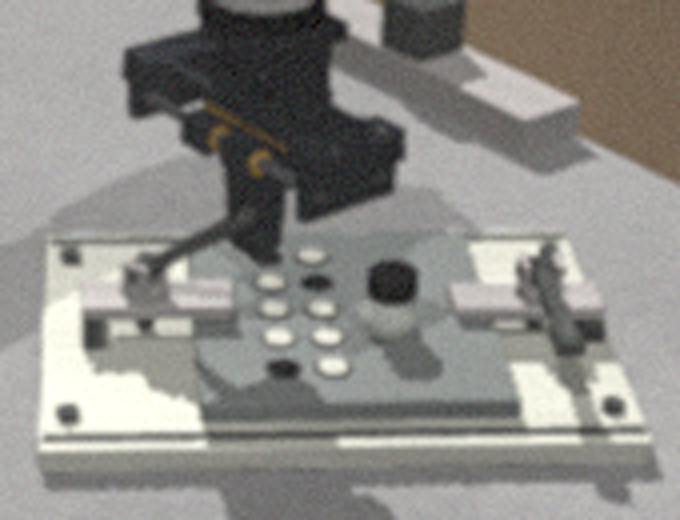

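```bash
python3 - <<'E'
from w import *
for el in(.5,.6,.7):
  for phi in(-31,-45,-55,-65,-75):
    a=np.radians(phi);q=proj('side',[*(P+.095*np.cos(el)*np.array([np.cos(a),np.sin(a)])),.0615+.095*np.sin(el)])[0]
    print(el,phi,(q-[225,150])*4)
E
```

```text
0.5 -31 [278.03033534 196.08311892]
0.5 -45 [278.47238237 211.70306938]
0.5 -55 [273.75336747 222.78239977]
0.5 -65 [264.847724   233.39224305]
0.5 -75 [251.92595496 243.16890823]
0.6 -31 [270.47164665 184.65894769]
0.6 -45 [270.78451311 199.23336261]
0.6 -55 [266.26193807 209.55563626]
0.6 -65 [257.80309318 219.42828286]
0.6 -75 [245.57660029 228.51477496]
0.7 -31 [261.55737615 173.97374697]
0.7 -45 [261.73405204 187.37765814]
0.7 -55 [257.45372521 196.85441122]
0.7 -65 [249.52992661 205.90535613]
0.7 -75 [238.12776254 214.22406332]
```

Emit:
carry_out:
  increments:
    - [-0.04,0,-0.03,0,0,0,1]
    - [-0.07,0,-0.03,0,0,0,1]
    - [-0.06,0,-0.02,0,0,0,1]
    - [-0.06,0,-0.02,0,0,0,1]
    - [-0.04,0,-0.02,0,0,0,1]
    - [-0.05,0,-0.01,0,0,0,1]
    - [-0.04,0,0,0,0,0,1]
    - [-0.05,0,-0.01,0,0,0,1]
    - [-0.05,0,0,0,0,0,1]
    - [-0.05,0,0.01,0,0,0,1]
    - [-0.05,0,0.01,0,0,0,1]
    - [-0.05,0,0.02,0,0,0,1]
    - [-0.05,0,0.03,0,0,0,1]
    - [-0.05,0,0.03,0,0,0,1]
    - [-0.05,0,0.04,0,0,0,1]
    - [-0.04,0,0.04,0,0,0,1]

```text
time_s: 5.75
position: [0.4669, -0.0576, 0.0851]
tool_rot: [-90.0, 0.0, -0.0]
contact_force: [2.3, -0.2, -0.4]
gripper_width: 0.0002
```

```bash
python3 - <<'E'
from w import *
s=state();print(s['time_s'],s['position'],c(-169),s['contact_force'])
p,d=read_camera("side"); cv2.imwrite("pics/side3.png",p)
crop('pics/side3.png','pics/side3c.png',225,150,170,130,4)
for el in(.5,.6,.7):
  for phi in(-140,-155,-165,-175):
    a=np.radians(phi);q=proj('side',[*(P+.095*np.cos(el)*np.array([np.cos(a),np.sin(a)])),.060+.095*np.sin(el)])[0]
    print(el,phi,(q-[225,150])*4)
E
```

```text
5.75 [ 0.46693293 -0.05763041  0.08507689] [ 0.46196188 -0.05371339] [ 2.31529618 -0.23245157 -0.39446768]
0.5 -140 [106.29224166 268.41693919]
0.5 -155 [ 71.68674891 261.31784929]
0.5 -165 [ 51.57674076 254.27184176]
0.5 -175 [ 34.61904493 245.6884441 ]
0.6 -140 [108.50048544 252.08543061]
0.6 -155 [ 75.93817069 245.49498257]
0.6 -165 [ 56.99222095 238.95258463]
0.6 -175 [ 40.99172486 230.97813744]
0.7 -140 [111.07497929 235.93773898]
0.7 -155 [ 80.90435077 229.9136733 ]
0.7 -165 [ 63.32475005 223.93173904]
0.7 -175 [ 48.4517164  216.63531462]
```

View pics/side3c.png

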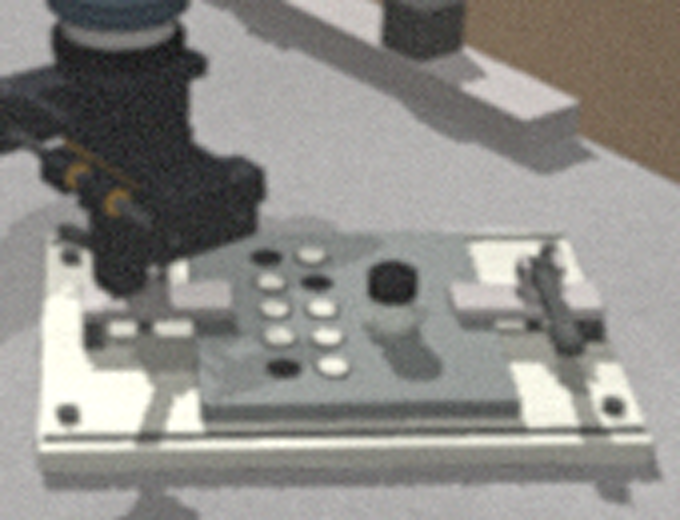

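```bash
python3 - <<'E'
from w import *
print(rows([.467,-.0575],np.arange(-169,-285,-6)))
E
```

```text
[[-0.04, 0, 0.03, 0, 0, 0, 1], [-0.03, 0, 0.06, 0, 0, 0, 1], [-0.03, 0, 0.06, 0, 0, 0, 1], [-0.02, 0, 0.04, 0, 0, 0, 1], [-0.02, 0, 0.06, 0, 0, 0, 1], [-0.0, 0, 0.05, 0, 0, 0, 1], [-0.01, 0, 0.06, 0, 0, 0, 1], [0.01, 0, 0.06, 0, 0, 0, 1], [0.01, 0, 0.06, 0, 0, 0, 1], [0.01, 0, 0.06, 0, 0, 0, 1], [0.03, 0, 0.06, 0, 0, 0, 1], [0.03, 0, 0.06, 0, 0, 0, 1], [0.05, 0, 0.05, 0, 0, 0, 1], [0.04, 0, 0.05, 0, 0, 0, 1], [0.06, 0, 0.04, 0, 0, 0, 1], [0.06, 0, 0.03, 0, 0, 0, 1], [0.06, 0, 0.03, 0, 0, 0, 1], [0.07, 0, 0.02, 0, 0, 0, 1], [0.04, 0, 0.01, 0, 0, 0, 1], [0.04, 0, 0.01, 0, 0, 0, 1]]
```

Emit:
carry_out:
  increments:
    - [-0.03,0,0.04,0,0,0,1]
    - [-0.03,0,0.06,0,0,0,1]
    - [-0.03,0,0.06,0,0,0,1]
    - [-0.02,0,0.04,0,0,0,1]
    - [-0.02,0,0.06,0,0,0,1]
    - [0,0,0.05,0,0,0,1]
    - [-0.01,0,0.06,0,0,0,1]
    - [0.01,0,0.06,0,0,0,1]
    - [0.01,0,0.06,0,0,0,1]
    - [0.01,0,0.06,0,0,0,1]
    - [0.03,0,0.06,0,0,0,1]
    - [0,0,0,0,0,0,1]

```text
time_s: 7.0
position: [0.4585, 0.0168, 0.0851]
tool_rot: [-90.0, -0.0, 0.1]
contact_force: [0.1, 0.7, -0.7]
gripper_width: 0.0004
```

```bash
python3 - <<'E'
from w import *
s=state();print(s['time_s'],s['position'],c(-229),s['contact_force'])
print(rows(s['position'],np.arange(-229,-302,-6)))
p,d=read_camera("side"); cv2.imwrite("pics/side4.png",p)
crop('pics/side4.png','pics/side4c.png',225,150,170,130,4)
E
```

```text
7.0 [0.45849982 0.01676982 0.08507306] [0.45624083 0.01439902] [ 0.08938159  0.7129907  -0.73541544]
[[-0.02, 0, -0.02, 0, 0, 0, 1], [0.04, 0, 0.06, 0, 0, 0, 1], [0.04, 0, 0.05, 0, 0, 0, 1], [0.04, 0, 0.05, 0, 0, 0, 1], [0.06, 0, 0.04, 0, 0, 0, 1], [0.06, 0, 0.03, 0, 0, 0, 1], [0.06, 0, 0.03, 0, 0, 0, 1], [0.07, 0, 0.02, 0, 0, 0, 1], [0.04, 0, 0.01, 0, 0, 0, 1], [0.04, 0, 0.01, 0, 0, 0, 1], [0.05, 0, 0.01, 0, 0, 0, 1], [0.04, 0, 0.0, 0, 0, 0, 1], [0.05, 0, 0.0, 0, 0, 0, 1]]
```

View pics/side4c.png

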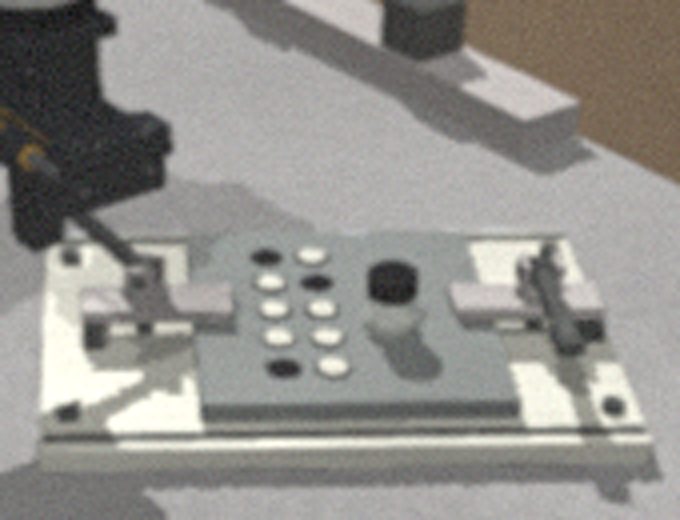

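Emit:
carry_out:
  increments:
    - [0.02,0,0.04,0,0,0,1]
    - [0.04,0,0.05,0,0,0,1]
    - [0.04,0,0.05,0,0,0,1]
    - [0.06,0,0.04,0,0,0,1]
    - [0.06,0,0.03,0,0,0,1]
    - [0.06,0,0.03,0,0,0,1]
    - [0.07,0,0.02,0,0,0,1]
    - [0.04,0,0.01,0,0,0,1]
    - [0.04,0,0.01,0,0,0,1]
    - [0,0,0,0,0,0,1]

```text
time_s: 8.05
position: [0.5103, 0.049, 0.0851]
tool_rot: [-90.0, -0.0, -0.0]
contact_force: [-1.9, -0.6, -0.8]
gripper_width: 0.0001
```

```bash
python3 - <<'E'
from w import *
s=state();print(s['time_s'],s['position'],c(-283),c(-304),s['contact_force'])
p,d=read_camera("side"); cv2.imwrite("pics/side5.png",p)
crop('pics/side5.png','pics/side5c.png',225,150,170,130,4)
for el in(.5,.6,.7):
  for phi in(-275,-285,-295,-304):
    a=np.radians(phi);q=proj('side',[*(P+.095*np.cos(el)*np.array([np.cos(a),np.sin(a)])),.058+.095*np.sin(el)])[0]
    print(el,phi,(q-[225,150])*4)
E
```

```text
8.05 [0.51030566 0.04903252 0.08507868] [0.51029731 0.05079373] [0.53041003 0.05157759] [-1.87325734 -0.5793499  -0.77688504]
0.5 -275 [ 77.18847567 152.81107927]
0.5 -285 [ 97.82693077 148.55553985]
0.5 -295 [119.60556457 145.97108421]
0.5 -304 [139.71518464 145.11709619]
0.6 -275 [ 80.74982178 144.47333021]
0.6 -285 [100.26567626 140.48152672]
0.6 -295 [120.8721583  138.05748986]
0.6 -304 [139.90540937 137.25799636]
0.7 -275 [ 84.96252827 137.26561655]
0.7 -285 [103.15016921 133.57060492]
0.7 -295 [122.36798489 131.32671511]
0.7 -304 [140.12516762 130.58777655]
```

View pics/side5c.png

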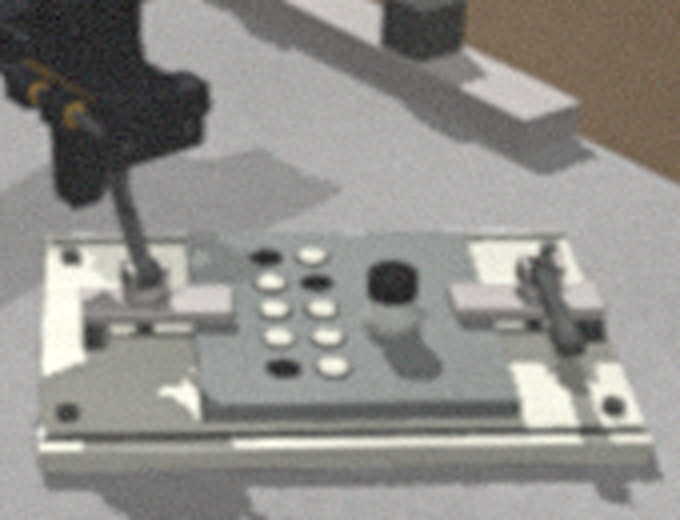

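Emit:
carry_out:
  increments:
    - [0.03,0,0,0,0,0,1]
    - [0.03,0,0,0,0,0,1]
    - [0.03,0,0,0,0,0,1]
    - [0.02,0,0,0,0,0,1]
    - [0,0,0,0,0,0,1]

```text
time_s: 8.6
position: [0.5234, 0.0489, 0.0852]
tool_rot: [-90.0, -0.0, -0.0]
contact_force: [-1.3, 0.0, -0.7]
gripper_width: 0.0005
```

Emit:
carry_out:
  increments:
    - [0.02,0,0,0,0,0,1]
    - [0,0,0,0,0,0,1]

```text
time_s: 8.8
position: [0.5256, 0.0489, 0.0852]
tool_rot: [-90.0, -0.0, -0.0]
contact_force: [-1.4, -0.3, -0.4]
gripper_width: 0.0003
```

Emit:
carry_out:
  increments:
    - [0.02,0,0,0,0,0,1]
    - [0.01,0,0,0,0,0,1]
    - [0,0,0,0,0,0,1]

```text
time_s: 9.1
position: [0.5288, 0.0489, 0.0851]
tool_rot: [-90.0, 0.0, -0.0]
contact_force: [-2.0, 0.2, 0.9]
gripper_width: 0.0008
```

Emit:
carry_out:
  increments:
    - [0.01,0,0,0,0,0,1]
    - [0,0,0,0,0,0,1]

```text
time_s: 9.3
position: [0.5292, 0.0488, 0.0849]
tool_rot: [-90.0, 0.1, -0.0]
contact_force: [-4.8, 1.0, 1.1]
gripper_width: 0.0004
```

Emit:
carry_out:
  increments:
    - [0.01,0,0,0,0,0,1]
    - [0,0,0,0,0,0,1]

```text
time_s: 9.5
position: [0.5296, 0.0489, 0.0847]
tool_rot: [-90.0, 0.2, -0.0]
contact_force: [-6.0, -0.8, 1.2]
gripper_width: 0.0005
```

Emit:
carry_out:
  increments:
    - [0.02,0,0,0,0,0,1]
    - [0,0,0,0,0,0,1]
    - [0,0,0,0,0,0,1]

```text
time_s: 9.8
position: [0.5304, 0.049, 0.0841]
tool_rot: [-90.0, 0.4, 0.0]
contact_force: [-9.3, 1.3, 0.7]
gripper_width: 0.0008
```

```bash
python3 - <<'E'
from w import *
s=state();print(s['time_s'],s['position'],s['contact_force'])
p,d=read_camera("side"); cv2.imwrite("pics/side6.png",p)
crop('pics/side6.png','pics/side6c.png',225,150,170,130,4)
E
```

```text
9.8 [0.53044227 0.04902265 0.08408125] [-9.33692942  1.27798589  0.70283877]
```

View pics/side6c.png

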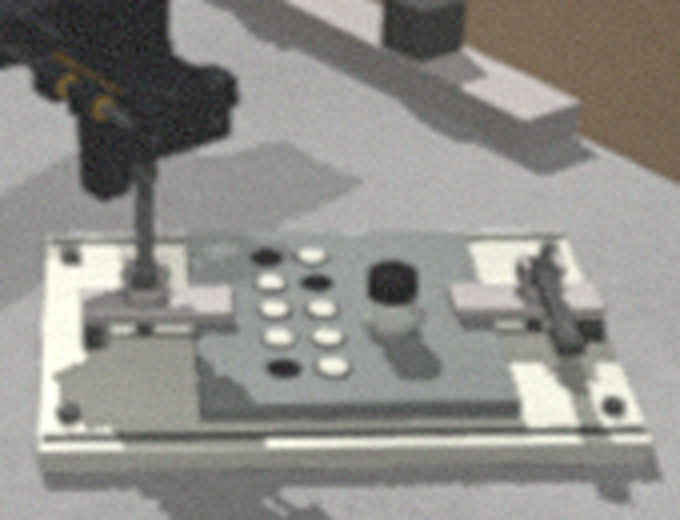

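Emit:
carry_out:
  increments:
    - [-0.05,0,0,0,0,0,1]
    - [-0.06,0,0,0,0,0,1]
    - [0,-0.16,0,0,0,0,1]
    - [0,-0.16,0,0,0,0,1]
    - [0,-0.16,0,0,0,0,1]
    - [0,0,0,0,0,0,1]
    - [0.12,0,-0.02,0,0,0,1]
    - [0.12,0,-0.02,0,0,0,1]
    - [0.08,0,0,0,0,0,1]
    - [0,0,0,0,0,0,1]
    - [0,0,0,0,0,0,1]

```text
time_s: 10.95
position: [0.5584, 0.0441, 0.1422]
tool_rot: [-90.0, 0.0, -0.0]
contact_force: [0.1, 1.3, 0.1]
gripper_width: 0.0003
```

```bash
python3 - <<'E'
from w import *
s=state();print(s['time_s'],s['position'],s['contact_force'])
p,d=read_camera("side"); cv2.imwrite("pics/side7.png",p)
crop('pics/side7.png','pics/side7c.png',225,150,170,130,4)
E
```

```text
10.95 [0.55839924 0.04411824 0.14220248] [0.12857956 1.28174334 0.11978299]
```

View pics/side7c.png

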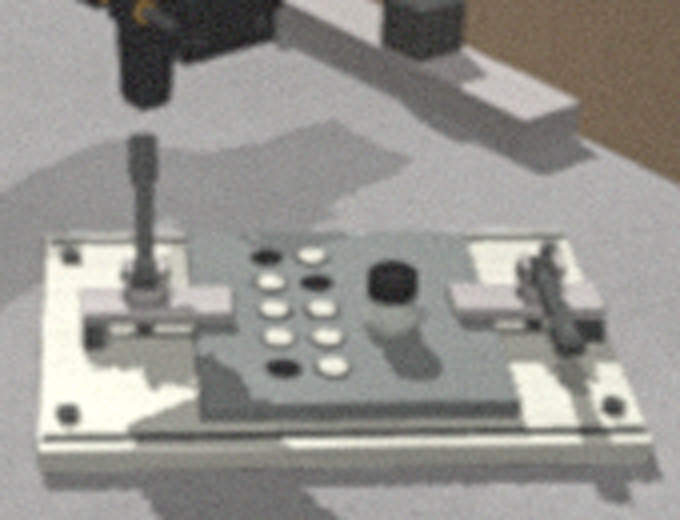

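Emit:
carry_out:
  increments:
    - [0,0.06,0,0,0,0,1]
    - [0,0.06,0,0,0,0,1]
    - [0,0.06,0,0,0,0,1]
    - [0,0.06,0,0,0,0,1]
    - [0,0.06,0,0,0,0,1]
    - [0,0.06,0,0,0,0,1]
    - [0,0,0,0,0,0,1]

```text
time_s: 11.7
position: [0.5588, 0.0444, 0.0988]
tool_rot: [-90.0, 0.0, 0.0]
contact_force: [-0.7, 0.6, 1.0]
gripper_width: 0.0003
```

Emit:
carry_out:
  increments:
    - [0,0.05,0,0,0,0,1]
    - [0,0.05,0,0,0,0,1]
    - [0,0.05,0,0,0,0,1]
    - [0,0.04,0,0,0,0,1]
    - [0,0,0,0,0,0,1]

```text
time_s: 12.2
position: [0.5584, 0.0438, 0.0759]
tool_rot: [-90.0, 0.1, -0.0]
contact_force: [0.3, 0.9, 0.9]
gripper_width: 0.0004
```

```bash
python3 - <<'E'
from w import *
s=state();print(s['time_s'],s['position'],s['contact_force'])
p,d=read_camera("side"); cv2.imwrite("pics/side8.png",p)
crop('pics/side8.png','pics/side8c.png',225,150,170,130,4)
E
```

```text
12.2 [0.55842313 0.04378451 0.07592317] [0.26580325 0.93017171 0.91168077]
```

View pics/side8c.png

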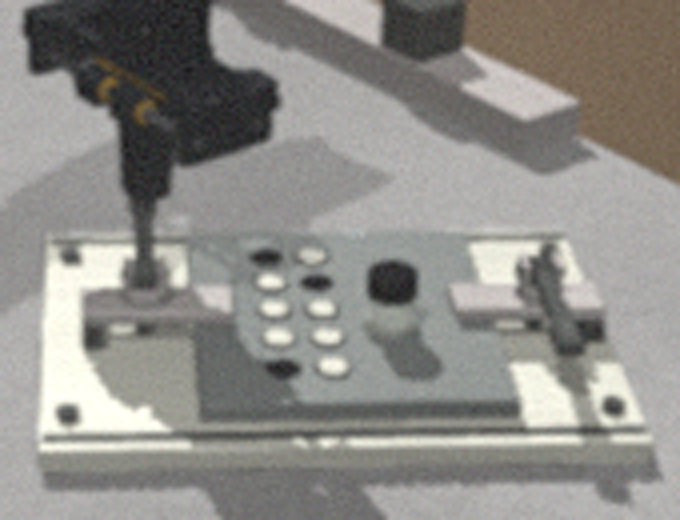

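Emit:
carry_out:
  increments:
    - [0,0.04,0,0,0,0,1]
    - [0,0.03,0,0,0,0,1]
    - [0,0.03,0,0,0,0,1]
    - [0,0,0,0,0,0,1]

```text
time_s: 12.65
position: [0.5588, 0.0442, 0.0643]
tool_rot: [-90.0, 0.0, 0.0]
contact_force: [-0.1, 1.4, 0.9]
gripper_width: 0.0004
```

Emit:
carry_out:
  increments:
    - [0,0.015,0,0,0,0,1]
    - [0,0,0,0,0,0,1]

```text
time_s: 12.85
position: [0.5589, 0.0441, 0.0629]
tool_rot: [-90.0, 0.0, -0.0]
contact_force: [0.6, 2.1, 3.3]
gripper_width: 0.0004
```

Emit:
carry_out:
  increments:
    - [0,0.015,0,0,0,0,1]
    - [0,0,0,0,0,0,1]

```text
time_s: 13.05
position: [0.5591, 0.0441, 0.0619]
tool_rot: [-90.0, -0.0, -0.0]
contact_force: [-2.1, 2.5, 11.8]
gripper_width: 0.0002
```

Emit:
carry_out:
  increments:
    - [0,0.015,0,0,0,0,1]
    - [0,0,0,0,0,0,1]

```text
time_s: 13.25
position: [0.5594, 0.0441, 0.0608]
tool_rot: [-90.0, -0.0, -0.0]
contact_force: [-4.0, 1.9, 19.6]
gripper_width: 0.0006
```

Emit:
carry_out:
  increments:
    - [0,0,0,0,0,0,1]
    - [0,0,0,0,0,0,1]
    - [0,-0.02,0,0,0,0,1]
    - [0,-0.1,0,0,0,0,1]
    - [0,-0.25,0,0,0,0,1]
    - [0,-0.3,0,0,0,0,1]
    - [0,-0.3,0,0,0,0,1]
    - [0,-0.3,0,0,0,0,1]
    - [-0.1,0,0.35,0,0,0,1]
    - [-0.1,0,0.35,0,0,0,1]
    - [-0.1,0,0.35,0,0,0,1]
    - [-0.1,0,0.35,0,0,0,1]
    - [-0.1,0,0.35,0,0,0,1]
    - [-0.1,0,0.35,0,0,0,1]
    - [-0.1,0,0.35,0,0,0,1]
    - [0,0,0,0,0,0,1]
    - [0,0,0,0,0,0,1]

```text
time_s: 14.95
position: [0.4742, 0.3381, 0.2114]
tool_rot: [-90.1, 0.0, 0.1]
contact_force: [0.5, -1.6, -1.1]
gripper_width: 0.0006
```

```bash
python3 - <<'E'
from w import *
s=state();print(s['time_s'],s['position'],s['contact_force'])
for n in("side","top"):
    p,d=read_camera(n); cv2.imwrite(f"pics/{n}9.png",p); np.save(f"{n}9.npy",d)
crop('pics/side9.png','pics/side9c.png',225,180,170,100,4)
crop('pics/top9.png','pics/top9c.png',215,105,180,180,4)
E
```

```text
14.95 [0.47418663 0.33811953 0.21144481] [ 0.50147526 -1.623125   -1.05917484]
```

View pics/side9c.png

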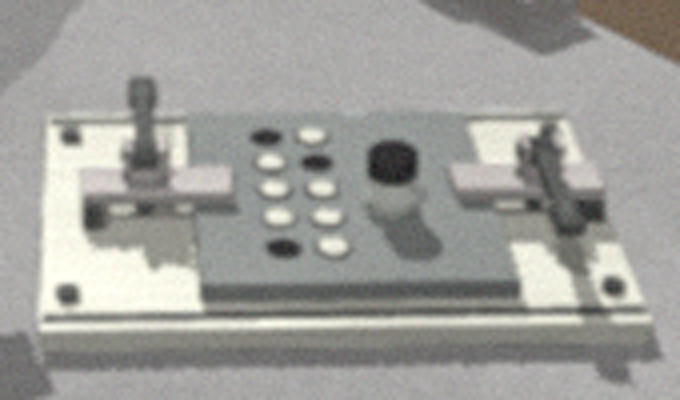

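View pics/top9c.png

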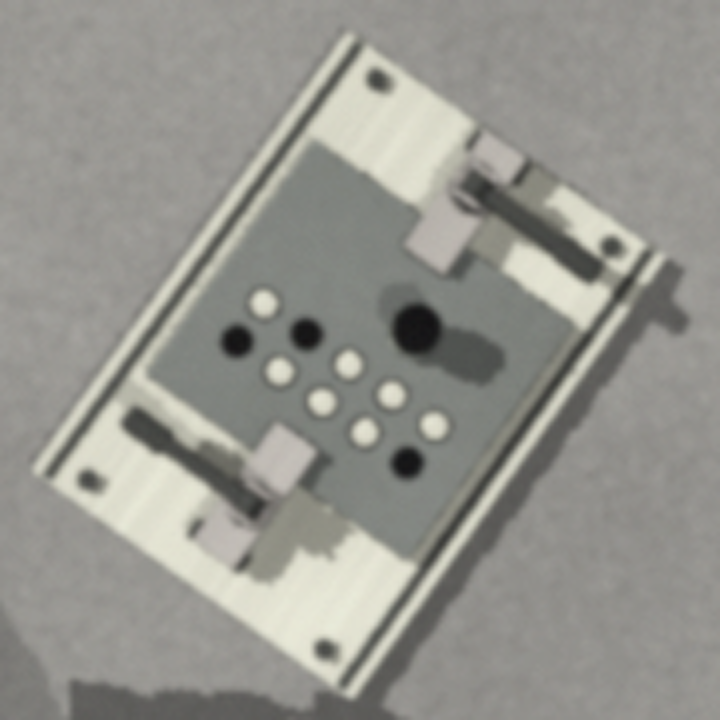

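View pics/top9.png

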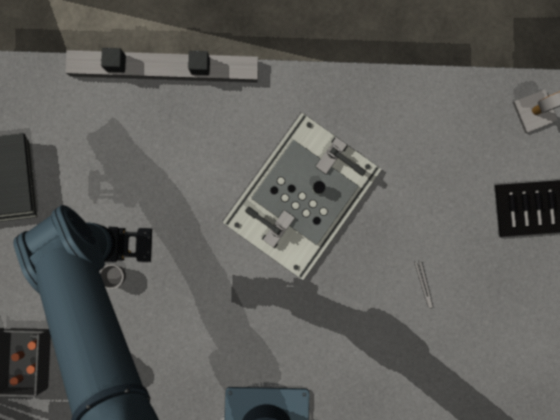

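```bash
python3 - <<'E'
from w import *
d=np.load('top9.npy')
for a,b in((140,422),(165,443),(190,462),(215,480)):
    u,v=215+a/4,105+b/4; w=d[int(v)-1:int(v)+2,int(u)-1:int(u)+2]; print(at_d('top',u,v,np.median(w)))
E
```

```text
[0.56618518 0.05502076 0.06386584]
[0.5534032  0.03887408 0.06258519]
[0.54180187 0.02271001 0.06285378]
[0.53083453 0.00657529 0.06334572]
```

Lever top is level at about 63 mm along its length. Direction is 55–56°, as needed. Jar, cup and tweezers have not moved. I'm handing in.

```bash
python3 -c "
from rig import *
print(finish_job()); print(state()['time_s'])"
```

```text
the job is handed in; nothing more can be done
None
the job is handed in; nothing more can be done
```

The loose clamp's bolt is screwed in to its stop, and its lever is folded flat and released. I handed the job in at about 15 s of the 58 s; no verdict is reported.

- **Cranking:** I pushed the raised lever clockwise with the closed fingertips until they met the stop, where the force rose to about 9 N. At that point the lever pointed along the fixture's +y and was still up at about 0.6 rad.
- **Folding:** I pressed the lever down from above. The fingertips met a hard stop at 62–63 mm height, with about 20 N, and then I drew the arm clear to the left.
- **Final images:**
  - The lever top is level at 63–64 mm along its length, against 63 mm expected.
  - The lever lies parallel to the bed edge within about 1°.
  - The jar, cup and tweezers look unmoved against the first pictures. I judged this by eye and did not measure them.
- **Minor disagreement:** the downward force while folding read only about 1 N, where about 4 N was expected. The final height and level check out all the same. The force reading with the arm clear was still 1–2 N, which I took as sensor noise.

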